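# Slide a tin through the stock to the counter's force pad

### The job

Slide the small green tin along the table, round the wood offcuts, the blue bin and the amber jar without touching any of them, to the grey stock counter, and push it square against the middle of the counter's rubber pad. Press it there with about 9 N for a second or two so that it is counted in, never harder than 16 N, then back off and leave the tin standing by the pad. Only push the tin: do not grip or lift it, and leave everything else where it is.

Things in the scene. Friction and masses are not known exactly. Their poses are not given: they have to be found in the camera images.
- tin: Upright closed round steel tin with a wide green band and a green lid with a silver rim, diameter 66 mm, 56 mm tall, 0.2 to 0.4 kg; sliding it takes 1 to 3 N. Origin at the centre of its underside, z up. It slides on the table; thin-walled, so not to be gripped or lifted (it must stay on the table, upright). Pushed with two fingertips some 44 mm apart, low down, it stays cradled between them.
- counter: Grey stock counter fixed to the table: housing 100 (x) by 130 (y) by 90 (z) mm, lamps on top. Origin at the centre of the housing's underside; its x axis is the level direction in which the pad is pressed, y runs across the pad, z up; the pad is on its -x side. A flat yellow patch on the table marks where the tin is to stand. The robot must not touch the counter; the tin may touch only its pad.
- pad_range (a point): Fixed point on the counter, 97 mm before its origin: the middle of the free pad face's range. The upright black rubber pad is 70 mm wide, 7 to 57 mm above the table. Its face is set anywhere within 20 mm before or behind this point along x, not tracked: find it by feel. It gives 1 mm per 5 N. A count needs 5.5 to 12.5 N for 0.8 s, tin centred within 15 mm; over 16 N harms it.
- offcuts: Two wood offcuts, one on the other, screwed to the table: 160 (x) by 70 (y) by 55 (z) mm. Origin at the centre of the underside. Fixed; must not be touched by tin or robot.
- bin: Blue open plastic parts bin fixed to the table: 160 (x) by 70 (y) by 58 (z) mm. Origin at the centre of the underside. Fixed; must not be touched by tin or robot.
- jar: Amber glass jar with a white lid, fixed: 70 mm diameter, 58 mm tall. Origin at the centre of the underside. Must not be touched by tin or robot.
- can_red: Red drinks can, loose, 66 mm diameter, 115 mm tall, origin at the centre of its underside; leave alone.
- can_silver: Silver drinks can, loose, 66 mm diameter, 115 mm tall, origin at the centre of its underside; leave alone.
- soap: Green bottle with a black cap, loose, 64 mm diameter, 190 mm tall, origin at the centre of its underside; leave alone.
- tape: Roll of yellow tape lying flat, loose, 90 mm diameter, 40 mm high, origin at the centre of its underside; leave alone.
- mug: Blue mug, loose, 80 mm diameter, 90 mm tall, origin at the centre of its underside; leave alone.
Things that resemble listed ones, but are neither listed nor needed, are in the scene too. Leave any purple or red look-alike of the tin alone.

How it is judged:
By the outcome, as a careful person would: the job done as asked, in the order asked, and still so for the second after the job is handed in, with the robot touching nothing.
It also fails if it takes over 72 s, if anything falls off the work surface, if the arm or the gripper's body presses on something with over 40 N, if the wrist force passes 120 N, or if a joint passes its speed limit or range.

### The arm

A 7-joint arm with a two-finger parallel gripper is mounted at the origin on the work surface. World frame = base frame: x ahead of the robot, y to its left, z up, the work surface at z = 0. Lengths are in m, angles in rad, forces in N, time in s.
With the tool pointing down it reaches from about 0.425 to 0.925 m from the base axis. Payload 6.8 kg.
Tool frame: the origin (TCP) lies on the front face of the gripper's body, between the roots of the fingers; the fingertips stand 73 mm ahead of it and the grasp point (between the pads) lies 54 mm ahead of it; z points along the fingers, x is the direction in which the jaws open and shut, and the axes are right-handed (so a half turn about z gives the same grasp; the last joint's range is limited). The gripper opens to 85 mm and grips with 20 to 120 N. Pads are 22 mm wide; open, the fingers measure 114 mm over their backs; the gripper's body (76 mm by 85 mm) begins 54 mm behind the grasp point. The pads swing forward as they close: fully open they stand 13 mm farther back than shut.
Start: joints at [1.026, 0.477, 0.022, 1.555, -0.011, 1.109, -0.083], TCP at [0.286, -0.612, 0.304] pointing down, gripper open.
Joint ranges: [-2.96, 2.96], [-0.34, 2.1], [-1.41, 1.46], [0.24, 2.44], [-1.37, 4.51], [0.17, 1.92], [-2.96, 2.96]. Speed limits (rad/s): [2.39, 2.39, 3.14, 3.14, 3.14, 3.14, 3.14].

### API

Orientations are given as a unit quaternion [w, x, y, z].
In Python, from station import get_obs, read_camera, hand_in gives the robot as it stands. The module is installed in compiled form; this text tells all that it offers.
- The arm moves only by the shell command python3 -m creep 'ROWS' [FORCE]. ROWS is JSON, a list that holds one entry, the list of rows, each a list of 7 numbers: the turn, a rotation vector about the tool's x, y, z in rad, then the shift along the tool's x, y, z in m, then the finger opening in m, from 0 to 0.0854. A call has 1 to 20 rows; each row shifts and turns the pose as measured when the row begins, along the tool's axes as they then stand; what a row does not reach is not made up. A row lasts 1/12 s, in which the tool goes at most 41.7 mm and 7.16 degrees, less where a joint would pass 70% of its speed; a pose out of reach is approached as far as the arm can. A call is refused whole if a number of a shift passes 0.0417 or a number of a turn 0.125, either way. A call with a gripper value outside its range is refused whole. The fingers move at their own pace and stop on an object; FORCE is the grip in N (left out, the last holds). Time passes only in rows, so rows that do not move let the fingers close. It gives the time, the measured TCP pose, the force and the opening at its end, in the units of the state.
- get_obs(): the state, without advancing time (a new reading comes with each control period).
- read_camera(name): name is "side" or "top" or "wrist"; returns a dict with "color" (400x640x3 uint8, red, green, blue), "range_z" (400x640 float32, m along the optical axis (not along the pixel's ray), 0 where there is no reading), "fovy" (degrees; the focal length in pixels is half the picture's height over the tangent of half this angle, whatever the lens; pixels are square), "cx", "cy" (the principal point, pixels), "rvec" (rotation vector, rad) and "tvec" (3), from world to camera coordinates, as OpenCV has them. Camera axes: x right, y down, z forward; pixel columns grow to the right and rows downward; lengths in m; the calibration is good to about 2 mm. The wrist camera is an equidistant fisheye: a pixel r from the principal point sees the ray r / f radians off the axis. A picture is of the moment at which its call begins.
- hand_in(): hands the job in, once; it reports no verdict.
The state is a dict: "t": time; "q": joint angles; "joint_vel": joint speeds; "joint_torque": joint torques, N m; "eef_pos": TCP position; "tool_rot": TCP orientation; "contact_force": force on the tool from outside, world axes, zero at the start; "torque": the same for the moment, N m; "gripper_width": opening from 0.0 (shut) to 1.0 (fully open).
Only numpy, scipy, OpenCV 4.12 (cv2) and the standard library are available. Lean on these libraries where they do the work, as an engineer would, in place of code of your own. Each camera call takes 0.05 s, during which the arm holds its last target.

## Working session

There is one attempt and no reset: what is moved stays moved. The work goes in short steps, Python scripts to look and compute and a shell command to move; the robot and the scene stay as the last step left them, time stands still between calls to the robot, and variables do not carry over. Pictures are saved under pics/ and viewed, and the job is handed in when it is done.

```bash
ls; mkdir -p pics; python3 - <<'E'
from station import get_obs, read_camera
import cv2
o=get_obs(); print({k:(v if not hasattr(v,'round') else v) for k,v in o.items()})
for n in ["side","top","wrist"]:
    c=read_camera(n); cv2.imwrite(f"pics/{n}0.png",c["color"][:,:,::-1]); print(n,c["fovy"],c["cx"],c["cy"],c["rvec"],c["tvec"])
    import numpy as np; np.save(f"pics/{n}0.npy",c,allow_pickle=True)
E
```

```text
pics
{'t': 0.0, 'q': array([ 1.0259218 ,  0.4777938 ,  0.02233027,  1.55642044, -0.01147189,
        1.10926303, -0.08308029]), 'joint_vel': array([-0.00030705,  0.002296  ,  0.00132287,  0.00059102,  0.00128997,
        0.00067446, -0.00106966]), 'joint_torque': array([-9.80724035e-04, -5.96456945e+01,  1.60768602e+00, -2.81200325e+01,
        1.24619779e-02,  9.22837498e-03, -5.65417895e-05]), 'eef_pos': array([ 0.28534979, -0.61123764,  0.30294273]), 'tool_rot': array([-4.06508997e-04,  8.43526705e-01, -5.37086516e-01, -7.78496099e-04]), 'contact_force': array([ 0.3337862 ,  0.64672084, -0.50735425]), 'torque': array([-6.76745465e-04, -5.97596757e-05,  1.03285198e-02]), 'gripper_width': 0.9994645380537754}
side 54.92316345546128 321.88818719893476 200.85803046534176 [ 2.43147846 -0.13131785  0.04252094] [-0.59836844  0.07706586  1.09172284]
top 50.14419201456935 317.2359233523351 195.40847212568863 [ 2.18993458 -2.16544194  0.13785978] [-0.02972186  0.59017473  1.24516623]
wrist 65.70646984690485 320.2954606849683 196.16514258831978 [-2.4400595   1.55222302  0.22565935] [-0.67424517 -0.03768494  0.37746465]
```

View pics/top0.png

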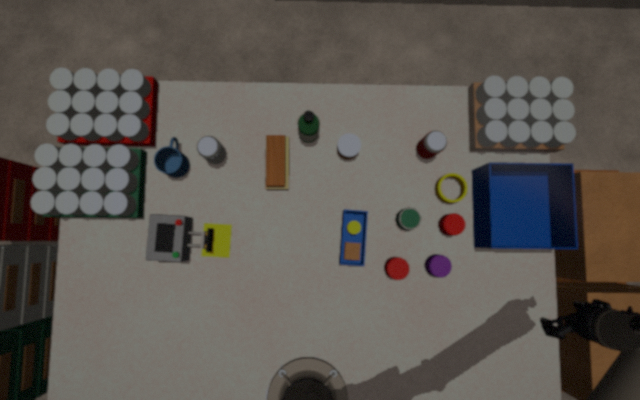

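View pics/side0.png

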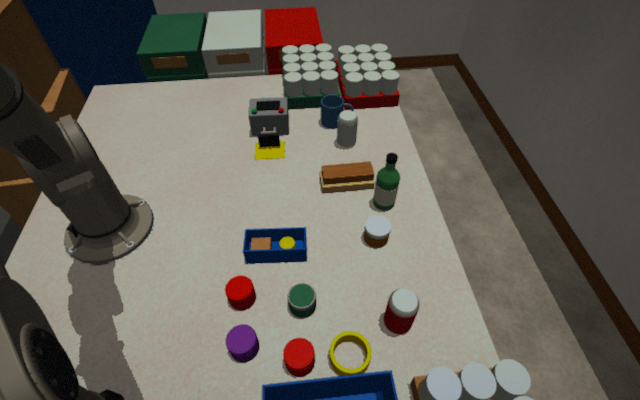

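View pics/wrist0.png

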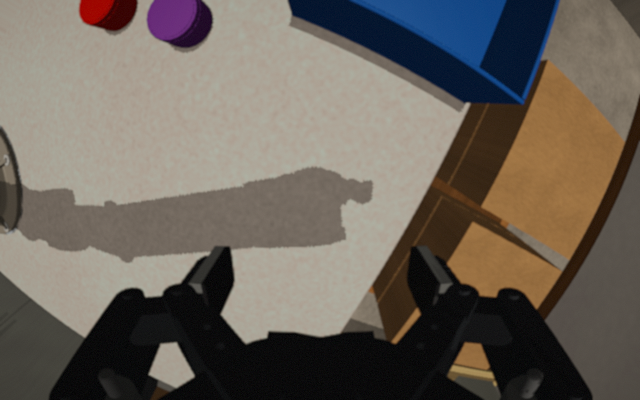

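The top view shows the tin at about (409,218), red look-alikes at (453,224) and (397,268), and a purple one at (438,265). The bin is at (353,238), the jar at (349,146), the offcuts at (277,162), the counter at (170,238) and the yellow patch at (217,240).

```bash
cat > h.py <<'E'
import numpy as np, cv2
from station import get_obs, read_camera
def cam(n,save=None):
    c=read_camera(n)
    if save: cv2.imwrite(f"pics/{save}.png",c["color"][:,:,::-1])
    return c
def ray(c,uv):
    f=200/np.tan(np.radians(c["fovy"])/2); uv=np.atleast_2d(np.asarray(uv,float))
    d=np.c_[(uv[:,0]-c["cx"])/f,(uv[:,1]-c["cy"])/f,np.ones(len(uv))]
    R=cv2.Rodrigues(np.array(c["rvec"]))[0]; C=-R.T@np.array(c["tvec"])
    return C,d@R
def plane(c,uv,z):
    C,d=ray(c,uv); s=(z-C[2])/d[:,2]; return C+d*s[:,None]
def cloud(c):
    v,u=np.mgrid[0:400,0:640]; C,d=ray(c,np.c_[u.ravel(),v.ravel()])
    return (C+d*c["range_z"].reshape(-1,1)).reshape(400,640,3)
def hsv(c): return cv2.cvtColor(c["color"],cv2.COLOR_RGB2HSV)
def tin(c,box,lo=(60,60,20),hi=(95,255,255)):
    m=cv2.inRange(hsv(c),lo,hi); k=np.zeros_like(m); x0,y0,x1,y1=box; k[y0:y1,x0:x1]=m[y0:y1,x0:x1]
    return k
E
python3 - <<'E'
from h import *
c=np.load("pics/top0.npy",allow_pickle=True).item()
s=np.load("pics/side0.npy",allow_pickle=True).item()
for c,n in((c,'top'),(s,'side')):
  P=cloud(c); H=hsv(c)
  z=P[...,2]; m=((z>.03)&(z<.25)&(c["range_z"]>0)&(P[...,0]<1.1)).astype(np.uint8)
  nn,l,st,ce=cv2.connectedComponentsWithStats(m)
  print(n)
  for i in range(1,nn):
    if st[i,4]<60: continue
    q=P[l==i]; top=np.percentile(q[:,2],95); t=q[q[:,2]>top-.012]
    r=cv2.minAreaRect((t[:,:2]*1000).astype(np.float32))
    print(st[i],ce[i].round(),'top',top.round(3),'rect',np.round(r[0]),np.round(r[1]),round(r[2],1),'hsv',np.median(H[l==i],axis=0))
E
```

```text
top
[   31    68   125   150 15019] [ 95. 144.] top 0.118 rect [731. 621.] [288. 418.] 89.4 hsv [ 80.  10. 118.]
[ 471   76  105   75 7070] [522. 114.] top 0.118 rect [ 840. -630.] [197. 264.] 0.1 hsv [ 60.   7. 112.]
[298 110  22  32 546] [308. 126.] top 0.192 rect [788.   6.] [31. 24.] 1.1 hsv [60. 80. 47.]
[418 131  29  27 582] [432. 144.] top 0.119 rect [ 742. -358.] [61. 59.] 77.6 hsv [108.  19. 101.]
[338 133  23  25 454] [349. 145.] top 0.063 rect [ 740. -116.] [67. 69.] 45.7 hsv [111.  19. 131.]
[ 266  135   23   54 1090] [276. 161.] top 0.06 rect [692. 102.] [151.  56.] 0.9 hsv [ 13. 171.  99.]
[154 137  34  40 554] [170. 159.] top 0.093 rect [683. 404.] [81. 81.] 42.6 hsv [104.  131.   33.5]
[197 136  29  28 579] [211. 149.] top 0.118 rect [716. 287.] [61. 62.] 69.2 hsv [107.  18. 105.]
[ 475  162  103   87 3804] [530. 203.] top 0.131 rect [ 561. -620.] [240. 244.] 0.2 hsv [113. 150.  38.]
[437 173  31  30 301] [452. 187.] top 0.045 rect [ 618. -427.] [88. 89.] 42.1 hsv [ 29. 189. 114.]
[397 207  25  23 427] [409. 218.] top 0.061 rect [ 525. -294.] [63. 66.] 65.2 hsv [ 71. 
[... 1519 characters left out ...]
5 275  29  31 696] [239. 290.] top 0.06 rect [ 377. -258.] [64. 65.] 3.3 hsv [  1. 252. 164.]
[287 283  29  31 708] [301. 298.] top 0.06 rect [ 522. -294.] [64. 65.] 82.5 hsv [ 72. 135.  86.]
[ 384  288   35   43 1125] [401. 309.] top 0.117 rect [ 738. -360.] [58. 63.] 59.0 hsv [55. 23. 94.]
[225 324  33  35 864] [241. 341.] top 0.06 rect [ 385. -380.] [65. 64.] 10.8 hsv [141. 165. 119.]
[ 262  331  136   69 3006] [335. 379.] top 0.131 rect [ 560. -512.] [ 51. 242.] 83.9 hsv [108. 237.  45.]
[283 337  32  36 892] [298. 355.] top 0.06 rect [ 506. -423.] [65. 64.] 51.2 hsv [  1. 237. 166.]
[ 412  359  122   41 3815] [474. 382.] top 0.117 rect [ 838. -528.] [ 72. 196.] 83.7 hsv [ 87.  18. 166.]
```

```bash
python3 - <<'E'
import cv2
a=cv2.imread('pics/top0.png')[100:300,130:480]
cv2.imwrite('pics/top0z.png',cv2.resize(a,(798,456),interpolation=cv2.INTER_CUBIC))
E
```

```text
(no output)
```

View pics/top0z.png

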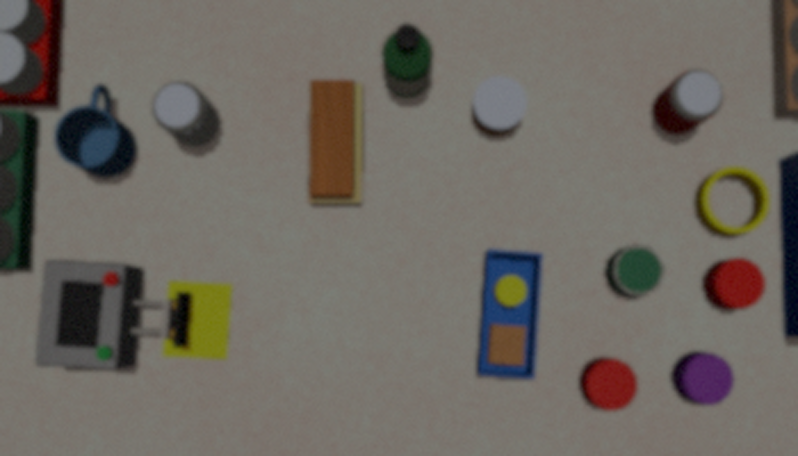

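```bash
python3 - <<'E'
from h import *
from scipy.spatial.transform import Rotation as Ro
c=np.load("pics/top0.npy",allow_pickle=True).item()
s=np.load("pics/side0.npy",allow_pickle=True).item()
w=np.load("pics/wrist0.npy",allow_pickle=True).item()
C,_=ray(w,[[0,0]]); o=get_obs()
q=o['tool_rot']; R=Ro.from_quat([q[1],q[2],q[3],q[0]]).as_matrix(); print(R.round(3)); print('wristcam in tool',R.T@(C-o['eef_pos']))
for k,n in((c,'top'),(s,'side')):
  P=cloud(k);H=hsv(k)
  print(n)
  # counter top
  z=P[...,2]
  m=(abs(P[...,0]-.46)<.1)&(abs(P[...,1]-.40)<.1)&(z>.08)&(z<.105)
  t=P[m]; print('ctop z',np.median(t[:,2])); r=cv2.minAreaRect((t[:,:2]*1000).astype(np.float32)); print('counter',r)
  # pad
  m=(abs(P[...,0]-.46)<.06)&(P[...,1]>.24)&(P[...,1]<.345)&(z>.04)&(z<.075)
  t=P[m]; print('pad',len(t),t.mean(0) if len(t) else 0,t.min(0),t.max(0))
  y=cv2.inRange(H,(24,150,60),(35,255,255)); 
  m=(y>0)&(abs(z)<.012)&(P[...,1]>.2)&(P[...,1]<.4); t=P[m]; print('patch',cv2.minAreaRect((t[:,:2]*1000).astype(np.float32)),np.median(z[m]))
  # bin
  m=(abs(P[...,0]-.465)<.11)&(abs(P[...,1]+.13)<.06)&(z>.05)&(z<.075); t=P[m]; print('bin',np.median(t[:,2]),cv2.minAreaRect((t[:,:2]*1000).astype(np.float32)))
  m=(abs(P[...,0]-.69)<.11)&(abs(P[...,1]-.1)<.06)&(z>.015)&(z<.075); t=P[m]; print('off',cv2.minAreaRect((t[:,:2]*1000).astype(np.float32)))
  m=(abs(P[...,0]-.52)<.06)&(abs(P[...,1]+.294)<.06)&(z>.05)&(z<.075); t=P[m]; print('tin',cv2.minEnclosingCircle((t[:,:2]*1000).astype(np.float32)))
# tin lid via mask onto plane z=.056
for k,b in((c,(390,200,425,235)),(s,(280,275,322,322))):
  m=tin(k,b); 
  v,u=np.nonzero(m); print('lid',len(u),plane(k,[[u.mean(),v.mean()]],.056))
E
```

```text
[[ 0.423 -0.906 -0.001]
 [-0.906 -0.423  0.001]
 [-0.001  0.    -1.   ]]
wristcam in tool [-6.01603087e-05 -7.10478078e-02 -6.86546236e-02]
top
ctop z 0.09151883303115849
counter ((460.6089782714844, 402.58734130859375), (101.6597671508789, 130.18927001953125), 88.11808013916016)
pad 202 [0.45684649 0.29953885 0.0526017 ] [0.42329878 0.28487372 0.04006839] [0.48961937 0.34461328 0.06253543]
patch ((455.098388671875, 278.6206359863281), (79.4958724975586, 94.30037689208984), 86.93164825439453) 0.0014876252822387803
bin 0.057887694643491416 ((467.1407165527344, -130.1741485595703), (70.48272705078125, 160.09487915039062), 85.95787811279297)
off ((689.0230102539062, 99.23213195800781), (158.22918701171875, 67.16426086425781), 1.0055761337280273)
tin ((524.5853881835938, -294.01611328125), 33.5618896484375)
side
ctop z 0.09157814181994678
counter ((457.1982421875, 403.2820129394531), (105.08326721191406, 129.07125854492188), 87.37023162841797)
pad 170 [0.45317481 0.29604217 0.05212861] [0.41859683 0.28455916 0.04001619] [0.48762092 0.34462676 0.06154118]
patch ((453.62322998046875, 277.03326416015625), (83.9721450805664, 98.42713165283203), 87.27652740478516) 0.0020457191194018787
bin 0.05731574659668559 ((464.4144287109375, -128.0950164794922), (73.786376953125, 159.6109161376953), 85.91407012939453)
off ((686.6536254882812, 99.25745391845703), (159.3416748046875, 72.3518295288086), 0.03316190466284752)
tin ((521.7364501953125, -293.7510986328125), 33.77445983886719)
lid 263 [[ 0.52444815 -0.2935245   0.056     ]]
lid 608 [[ 0.52304079 -0.30490757  0.056     ]]
```

Tin (524,-294) mm. Bin's upper end reaches x≈549, and the jar is at (738,-116). The offcuts' near corner is (609,64). The counter's yaw is about 87.5°, with the pad's centre line at x≈455. Sizes and heights match the spec.

Plan: push the tin (524,-294) → (626,-190) → (626,-72) → (449,140) → pad, with the wrist camera facing forward. First I turn the tool.

```bash
python3 -m creep '[[[0,0,-0.115,0,0,0,0.044],[0,0,-0.115,0,0,0,0.044],[0,0,-0.115,0,0,0,0.044],[0,0,-0.115,0,0,0,0.044],[0,0,-0.115,0,0,0,0.044],[0,0,0,0,0,0,0.044]]]'
cat >> h.py <<'E'
from scipy.spatial.transform import Rotation as Ro
def st():
    o=get_obs(); q=o['tool_rot']; R=Ro.from_quat([q[1],q[2],q[3],q[0]]).as_matrix()
    psi=np.arctan2(R[1,0],R[0,0]); 
    return o,R,psi
def show(goal=None,z=None,phi=None):
    o,R,psi=st(); p=o['eef_pos']
    print('t',round(o['t'],2),'p',(p*1000).round(1),'lean phi',round(-np.degrees(psi),2),'tilt z',R[:,2].round(4),'F',o['contact_force'].round(2),'g',round(o['gripper_width']*85.4,1))
    if goal is not None:
        d=np.array([goal[0]/1000-p[0],goal[1]/1000-p[1],(z/1000-p[2]) if z else 0]); print('tool shift mm',(R.T@d*1000).round(1),'turnz',None if phi is None else round(np.radians(phi)+psi,3))
E
python3 -c "
from h import *
show((496,-338),None,32)"
```

```text
t: 0.65
eef_pos: [0.285, -0.6101, 0.3004]
tool_rot: [-0.002, 0.965, -0.263, -0.002]
contact_force: [-0.3, 0.1, 0.0]
gripper_width: 0.513
t 0.65 p [ 285.  -610.1  300.4] lean phi 30.48 tilt z [-0.0036  0.0054 -1.    ] F [-0.3   0.09  0.02] g 43.8
tool shift mm [  43.8 -341.5    0.7] turnz 0.027
```

```bash
python3 -m creep '[[[0,0,0,0.005,-0.038,0,0.044],[0,0,0,0.005,-0.038,0,0.044],[0,0,0,0.005,-0.038,0,0.044],[0,0,0,0.005,-0.038,0,0.044],[0,0,0,0.005,-0.038,0,0.044],[0,0,0,0.005,-0.038,0,0.044],[0,0,0,0.005,-0.038,0,0.044],[0,0,0,0.005,-0.038,0,0.044],[0,0,0,0,0,0,0.044]]]'
python3 -c "
from h import *
show((496,-338),None,32)"
```

```text
t: 1.4
eef_pos: [0.4808, -0.3644, 0.2974]
tool_rot: [-0.002, 0.958, -0.285, -0.004]
contact_force: [0.5, 1.9, -0.5]
gripper_width: 0.515
t 1.4 p [ 480.8 -364.4  297.4] lean phi 33.15 tilt z [-0.0065  0.0069 -1.    ] F [ 0.49  1.86 -0.54] g 44.0
tool shift mm [ -1.7 -30.4   0.1] turnz -0.02
```

```bash
cat >> h.py <<'E'
def tilt():
    o,R,psi=st(); d=R.T@np.array([0,0,-1.]); print('tilt fix turn xy',np.round([-d[1],d[0]],4))
E
python3 -m creep '[[[0,0,0,-0.002,-0.015,0.01,0.044],[0,0,0,0,-0.012,0.02,0.044],[0,0,0,0,0,0.03,0.044],[0,0,0,0,0,0.03,0.044],[0,0,0,0,0,0,0.044]]]'
python3 -c "
from h import *
show((496,-338),88,32);tilt();cam('wrist','w1')"
```

```text
t: 1.82
eef_pos: [0.4982, -0.3355, 0.2069]
tool_rot: [-0.002, 0.957, -0.29, -0.001]
contact_force: [-0.8, 0.5, -1.0]
gripper_width: 0.515
t 1.82 p [ 498.2 -335.5  206.9] lean phi 33.71 tilt z [-5.e-04  5.e-03 -1.e+00] F [-0.83  0.52 -1.03] g 43.9
tool shift mm [-1.000e-01  3.800e+00  1.189e+02] turnz -0.03
tilt fix turn xy [-0.0039  0.0032]
```

View pics/w1.png

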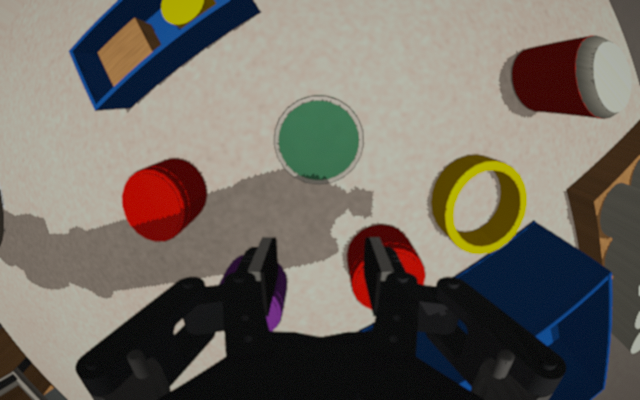

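The wrist view shows the tin's lid at (318,139), centred ahead of the fingers at about (265,265) and (375,265). The red look-alike lies behind to the right, clear of the descent.

```bash
cat >> h.py <<'E'
def wplane(c,uv,z):
    f=200/np.tan(np.radians(c["fovy"])/2); uv=np.atleast_2d(np.asarray(uv,float))
    a=uv-[c["cx"],c["cy"]]; r=np.linalg.norm(a,axis=1)+1e-9; th=r/f
    d=np.c_[a*(np.sin(th)/r)[:,None],np.cos(th)]
    R=cv2.Rodrigues(np.array(c["rvec"]))[0]; C=-R.T@np.array(c["tvec"]); d=d@R
    s=(z-C[2])/d[:,2]; return C+d*s[:,None]
def wtin(c,z=.056):
    m=cv2.inRange(hsv(c),(60,70,30),(90,255,255)); n,l,s,ce=cv2.connectedComponentsWithStats(m)
    i=1+np.argmax(s[1:,4]); ct=max(cv2.findContours((l==i).astype(np.uint8),cv2.RETR_EXTERNAL,cv2.CHAIN_APPROX_NONE)[0],key=len)
    P=wplane(c,ct[:,0,:],z)[:,:2]*1000
    (x,y),r=cv2.minEnclosingCircle(P.astype(np.float32)); A=np.c_[2*P,np.ones(len(P))]; q=np.linalg.lstsq(A,(P**2).sum(1),rcond=None)[0]
    o,R,psi=st(); p=o['eef_pos'][:2]*1000; d=np.array([-np.sin(psi),np.cos(psi)]); e=np.array([np.cos(psi),np.sin(psi)])
    v=q[:2]-p
    print('wtin fit',q[:2].round(1),'r',round(np.sqrt(q[2]+q[0]**2+q[1]**2),1),'enc',round(x,1),round(y,1),round(r,1),'ahead',round(v@d,1),'side',round(v@e,1),'area',s[i,4])
E
python3 -c "
from h import *
wtin(cam('wrist'))"
python3 -m creep '[[[0,0,0,0,0.002,0.03,0.044],[-0.002,0.002,-0.01,0,0.002,0.03,0.044],[-0.002,0.001,-0.01,0,0,0.03,0.044],[0,0,0,0,0,0.018,0.044],[0,0,0,0,0,0,0.044]]]'
python3 -c "
from h import *
show((496,-338),86,32);tilt();wtin(cam('wrist','w2'))"
```

```text
wtin fit [ 523.1 -294.1] r 27.8 enc 523.1 -294.0 28.4 ahead 48.8 side -4.9 area 4719
t: 2.33
eef_pos: [0.5055, -0.3488, 0.1137]
tool_rot: [0.005, 0.958, -0.286, 0.014]
contact_force: [-0.4, 0.5, 0.4]
gripper_width: 0.514
t 2.33 p [ 505.5 -348.8  113.7] lean phi 33.2 tilt z [ 0.0235 -0.0169 -0.9996] F [-0.43  0.52  0.38] g 43.9
tool shift mm [-14.7  -3.9  27.3] turnz -0.021
tilt fix turn xy [ 0.0012 -0.0289]
wtin fit [ 523.2 -294.1] r 28.2 enc 523.2 -294.0 28.6 ahead 55.5 side -16.0 area 14368
```

View pics/w2.png

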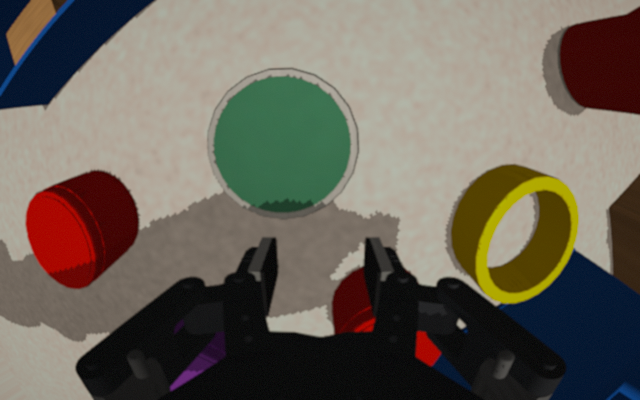

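```bash
python3 -m creep '[[[0,-0.015,0,-0.008,0,0,0.044],[0,-0.014,0,-0.008,0,0,0.044],[0,0,0,0,0,0,0.044],[0,0,0,0,0,0,0.044]]]'
python3 -c "
from h import *
show((496,-338),86,32);tilt();wtin(cam('wrist'))"
```

```text
t: 2.72
eef_pos: [0.4945, -0.3426, 0.1229]
tool_rot: [0.002, 0.958, -0.287, 0.004]
contact_force: [0.2, -0.2, -0.4]
gripper_width: 0.515
t 2.72 p [ 494.5 -342.6  122.9] lean phi 33.4 tilt z [ 0.0072 -0.0062 -1.    ] F [ 0.19 -0.21 -0.44] g 44.0
tool shift mm [-1.7 -4.7 36.9] turnz -0.025
tilt fix turn xy [ 0.0013 -0.0094]
wtin fit [ 523.1 -294. ] r 28.2 enc 523.1 -294.1 28.6 ahead 56.3 side -3.0 area 12710
```

```bash
python3 -m creep '[[[0,-0.004,0,-0.001,0,0.006,0.044],[0,-0.004,0,-0.001,0,0.007,0.044],[0,0,0,-0.001,0,0.007,0.044],[0,0,0,0,0,0.006,0.044],[0,0,0,0,0,0.005,0.044],[0,0,0,0,0,0,0.044],[0,0,0,0,0,0,0.044]]]'
python3 -c "
from h import *
show((496,-338),86,32);tilt();wtin(cam('wrist'))"
```

```text
t: 3.35
eef_pos: [0.4924, -0.341, 0.0892]
tool_rot: [0.001, 0.958, -0.287, 0.001]
contact_force: [-0.4, 0.1, 1.3]
gripper_width: 0.516
t 3.35 p [ 492.4 -341.    89.2] lean phi 33.4 tilt z [ 0.001 -0.002 -1.   ] F [-0.39  0.07  1.28] g 44.1
tool shift mm [ 1.4 -4.5  3.2] turnz -0.024
tilt fix turn xy [ 0.0012 -0.0019]
wtin fit [ 523.1 -294. ] r 28.3 enc 523.2 -294.0 28.6 ahead 56.2 side -0.0 area 21845
```

```bash
python3 -m creep '[[[0,0,0,0,-0.004,0.003,0.044],[0,0,0,0,-0.004,0,0.044],[0,0,0,0,-0.004,0,0.044],[0,0,0,0,-0.004,0,0.044],[0,0,0,0,-0.003,0,0.044],[0,0,0,0,0,0,0.044]]]'
python3 -c "
from h import *
show((496,-338),86,32);tilt();wtin(cam('wrist','w3'))"
```

```text
t: 3.9
eef_pos: [0.5047, -0.3231, 0.0866]
tool_rot: [0.001, 0.958, -0.287, 0.001]
contact_force: [-1.3, 0.2, -0.9]
gripper_width: 0.517
t 3.9 p [ 504.7 -323.1   86.6] lean phi 33.37 tilt z [ 0.0023 -0.0022 -1.    ] F [-1.29  0.15 -0.88] g 44.2
tool shift mm [ 0.9 17.2  0.6] turnz -0.024
tilt fix turn xy [ 0.0005 -0.0031]
wtin fit [ 523.3 -293.9] r 28.3 enc 523.2 -293.9 28.6 ahead 34.9 side -0.6 area 19833
```

View pics/w3.png

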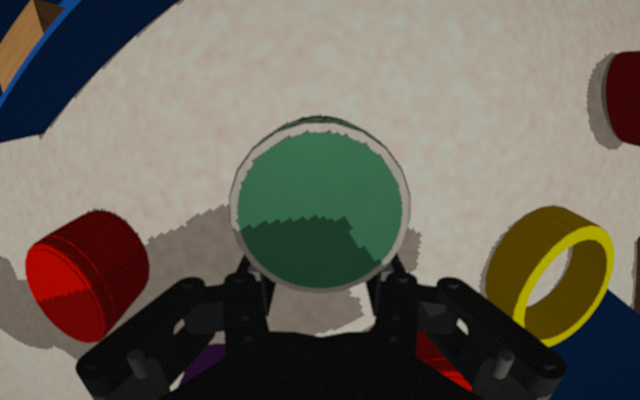

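```bash
python3 -m creep '[[[0,0,0,0.001,-0.005,0,0.044],[0,0,0,0.001,-0.007,0,0.044],[0,0,0,0.001,-0.007,0,0.044],[0,0,0,0.001,-0.007,0,0.044],[0,0,0,0.001,-0.007,0,0.044],[0,0,0,0.002,-0.007,0,0.044],[0,0,0,0.002,-0.007,0,0.044],[0,0,0,0.002,-0.007,0,0.044],[0,0,0,0.002,-0.007,0,0.044]]]'
python3 -c "
from h import *
show((496,-338),86,32);tilt();wtin(cam('wrist','w4'))"
```

```text
t: 4.7
eef_pos: [0.5514, -0.2774, 0.0865]
tool_rot: [0.002, 0.957, -0.289, 0.0]
contact_force: [-0.6, -0.8, 0.3]
gripper_width: 0.514
t 4.7 p [ 551.4 -277.4   86.5] lean phi 33.54 tilt z [-3.0e-04 -4.1e-03 -1.0e+00] F [-0.57 -0.79  0.34] g 43.9
tool shift mm [-12.7  81.1   0.8] turnz -0.027
tilt fix turn xy [ 0.0035 -0.002 ]
wtin fit [ 569.8 -248.7] r 28.3 enc 569.9 -248.8 28.6 ahead 31.7 side -0.8 area 19809
```

View pics/w4.png

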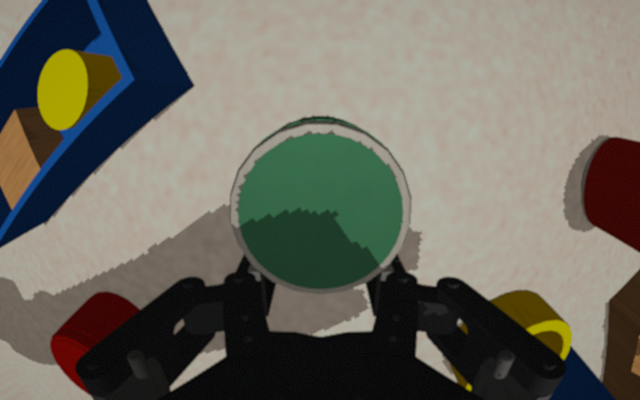

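```bash
python3 -m creep '[[[0,0,0,0.001,-0.006,0,0.044],[0,0,0,0.001,-0.007,0,0.044],[0,0,0,0.001,-0.007,0,0.044],[0.001,0,0,0.001,-0.007,0,0.044],[0.001,0,0,0.001,-0.007,0,0.044],[0.001,0,0,0.001,-0.007,0,0.044],[0,0,-0.03,0.002,-0.007,0,0.044],[0,0,-0.03,0.002,-0.007,0,0.044],[0,0,-0.03,0.002,-0.007,0,0.044],[0,0,-0.03,0.002,-0.007,0,0.044]]]'
python3 -c "
from h import *
show((626,-225),86,22);tilt();wtin(cam('wrist','w5'))"
```

```text
t: 5.58
eef_pos: [0.6061, -0.2208, 0.0866]
tool_rot: [0.0, 0.974, -0.225, 0.001]
contact_force: [-1.2, -1.8, 0.1]
gripper_width: 0.516
t 5.58 p [ 606.1 -220.8   86.6] lean phi 26.02 tilt z [ 0.0024 -0.0015 -1.    ] F [-1.23 -1.79  0.12] g 44.1
tool shift mm [19.7 -4.9  0.7] turnz -0.07
tilt fix turn xy [ 0.0004 -0.0028]
wtin fit [ 620.7 -189.7] r 28.3 enc 620.7 -189.8 28.6 ahead 31.9 side -0.8 area 19737
```

View pics/w5.png

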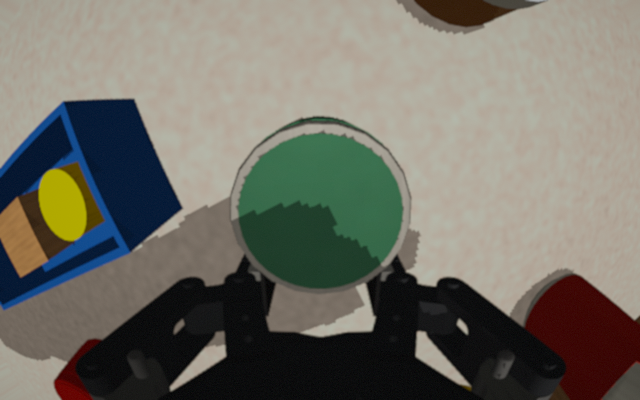

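```bash
python3 -m creep '[[[0,0,-0.02,-0.001,-0.006,0,0.044],[0,-0.001,-0.035,-0.001,-0.0065,0,0.044],[0,-0.001,-0.035,-0.001,-0.0065,0,0.044],[0,-0.001,-0.035,-0.001,-0.0065,0,0.044],[0,0,-0.035,-0.001,-0.0065,0,0.044],[0,0,-0.035,-0.001,-0.0065,0,0.044],[0,0,-0.035,-0.0005,-0.007,0,0.044],[0,0,-0.035,0,-0.007,0,0.044],[0,0,-0.035,0,-0.007,0,0.044],[0,0,-0.035,0,-0.007,0,0.044]]]'
python3 -c "
from h import *
show((626,-225),86,22);tilt();wtin(cam('wrist','w6'))"
```

```text
t: 6.47
eef_pos: [0.6216, -0.1477, 0.0868]
tool_rot: [-0.0, 0.999, -0.041, 0.001]
contact_force: [-1.3, -1.2, -1.0]
gripper_width: 0.516
t 6.47 p [ 621.6 -147.7   86.8] lean phi 4.7 tilt z [ 1.8e-03  2.0e-04 -1.0e+00] F [-1.31 -1.2  -0.95] g 44.1
tool shift mm [10.7 76.7  0.8] turnz 0.302
tilt fix turn xy [-0.0004 -0.0017]
wtin fit [ 623.8 -113.1] r 28.3 enc 623.8 -113.0 28.6 ahead 32.3 side -0.6 area 19677
```

View pics/w6.png

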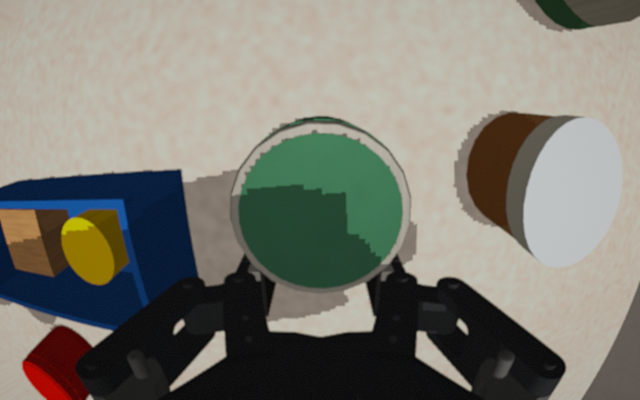

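```bash
python3 -m creep '[[[0,0,-0.02,0.0005,-0.006,0,0.044],[0,0,-0.035,0.001,-0.007,0,0.044],[0,0,-0.035,0.001,-0.007,0,0.044],[0,0,-0.035,0.001,-0.007,0,0.044],[0,0,-0.035,0.001,-0.007,0,0.044],[0,0,-0.035,0.0005,-0.007,0,0.044],[0,0,-0.035,0,-0.007,0,0.044],[0,0,-0.035,0,-0.0065,0,0.044]]]'
python3 -c "
from h import *
show((626,-225),86,22);tilt();wtin(cam('wrist','w7'))"
```

```text
t: 7.18
eef_pos: [0.6252, -0.0865, 0.0869]
tool_rot: [-0.0, 0.994, 0.106, 0.001]
contact_force: [0.5, -0.9, -0.4]
gripper_width: 0.516
t 7.18 p [625.2 -86.5  86.9] lean phi -12.2 tilt z [ 0.0023  0.001  -1.    ] F [ 0.51 -0.87 -0.38] g 44.0
tool shift mm [-28.5 135.5   0.7] turnz 0.597
tilt fix turn xy [-0.0005 -0.0024]
wtin fit [617.2 -52.6] r 28.3 enc 617.2 -52.6 28.6 ahead 32.9 side -0.7 area 19657
```

View pics/w7.png

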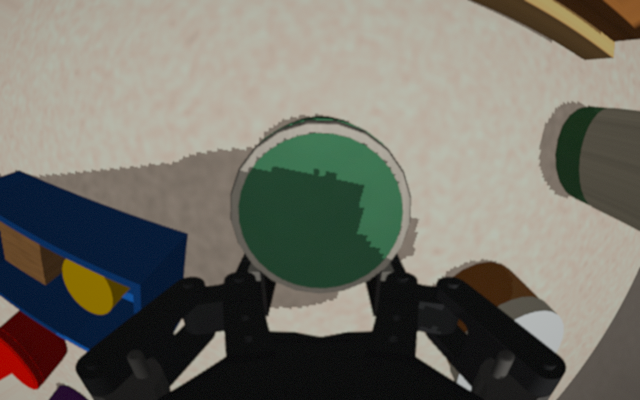

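```bash
python3 -m creep '[[[0,0,-0.02,-0.002,-0.006,0,0.044],[0,-0.001,-0.035,-0.002,-0.006,0,0.044],[0,-0.001,-0.035,-0.002,-0.006,0,0.044],[0,0,-0.035,-0.0015,-0.0065,0,0.044],[0,0,-0.035,-0.0015,-0.0065,0,0.044],[0,0,-0.035,-0.001,-0.0065,0,0.044],[0,0,-0.035,-0.001,-0.007,0,0.044],[0,0,-0.035,-0.0005,-0.007,0,0.044],[0,0,-0.035,-0.0005,-0.007,0,0.044],[0,0,-0.035,0,-0.007,0,0.044]]]'
python3 -c "
from h import *
show((626,-225),86,22);tilt();wtin(cam('wrist','w8'))"
```

```text
t: 8.07
eef_pos: [0.5857, -0.0231, 0.0871]
tool_rot: [-0.0, 0.958, 0.288, 0.0]
contact_force: [1.2, -0.8, -1.0]
gripper_width: 0.513
t 8.07 p [585.7 -23.1  87.1] lean phi -33.53 tilt z [ 3.e-04  9.e-04 -1.e+00] F [ 1.24 -0.84 -1.04] g 43.8
tool shift mm [-77.9 190.6   0.9] turnz 0.969
tilt fix turn xy [-0.0006 -0.0008]
wtin fit [565.6   5.8] r 28.3 enc 565.6 5.9 28.6 ahead 33.2 side -0.9 area 19601
```

View pics/w8.png

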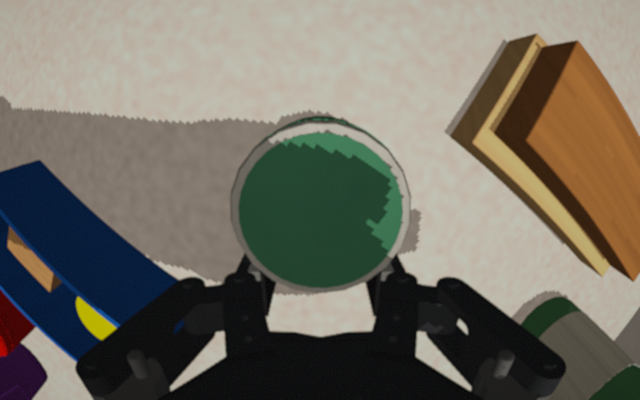

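```bash
python3 -m creep '[[[0,0,0,-0.0005,-0.006,0,0.044],[0,0,0,-0.001,-0.007,0,0.044],[0,0,0,-0.001,-0.007,0,0.044],[0,0,0,-0.001,-0.007,0,0.044],[0,0,0,-0.001,-0.007,0,0.044],[0,0,0,-0.001,-0.007,0,0.044],[0,0,0,-0.001,-0.007,0,0.044],[0,0,0,-0.001,-0.007,0,0.044],[0,0,0,-0.001,-0.007,0,0.044],[0,0,0,-0.001,-0.007,0,0.044],[0,0,0,-0.001,-0.007,0,0.044],[0,0,0,-0.001,-0.007,0,0.044],[0,0,0,-0.001,-0.007,0,0.044],[0,0,0,-0.001,-0.007,0,0.044]]]'
python3 -c "
from h import *
show((626,-225),86,22);tilt();wtin(cam('wrist','w9'))"
```

```text
t: 9.28
eef_pos: [0.5131, 0.0587, 0.0873]
tool_rot: [-0.001, 0.957, 0.29, 0.0]
contact_force: [0.8, 0.3, -0.6]
gripper_width: 0.51
t 9.28 p [513.1  58.7  87.3] lean phi -33.69 tilt z [-2.0e-04  1.3e-03 -1.0e+00] F [ 0.77  0.29 -0.64] g 43.6
tool shift mm [-63.4 298.7   0.9] turnz 0.972
tilt fix turn xy [-0.0011 -0.0005]
wtin fit [492.9  87.5] r 28.3 enc 492.9 87.5 28.6 ahead 33.3 side -0.6 area 19544
```

View pics/w9.png

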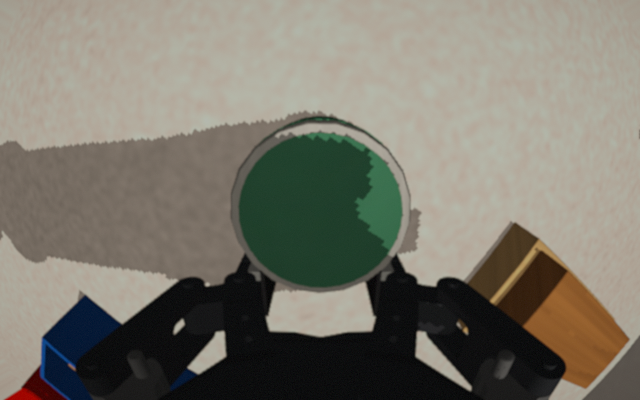

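```bash
python3 -m creep '[[[0,0,0.02,-0.001,-0.006,0,0.044],[0,0,0.037,-0.002,-0.007,0,0.044],[0,0,0.037,-0.002,-0.007,0,0.044],[0,0,0.037,-0.002,-0.007,0,0.044],[0,0,0.037,-0.0015,-0.007,0,0.044],[0,0,0.037,-0.0015,-0.007,0,0.044],[0,0,0.037,-0.0015,-0.007,0,0.044],[0,0,0.037,-0.0015,-0.007,0,0.044],[0,0,0.037,-0.0015,-0.007,0,0.044]]]'
python3 -c "
from h import *
show((626,-225),86,22);tilt();wtin(cam('wrist','w10'))"
```

```text
t: 10.08
eef_pos: [0.4696, 0.1102, 0.0873]
tool_rot: [-0.0, 0.992, 0.128, -0.001]
contact_force: [0.2, 0.0, 0.0]
gripper_width: 0.514
t 10.08 p [469.6 110.2  87.3] lean phi -14.72 tilt z [-1.7e-03 -2.0e-04 -1.0e+00] F [0.17 0.03 0.03] g 43.9
tool shift mm [ 66.1 363.9   1.1] turnz 0.641
tilt fix turn xy [-0.0003  0.0017]
wtin fit [459.9 143.6] r 28.3 enc 459.9 143.7 28.6 ahead 33.0 side -0.7 area 19517
```

View pics/w10.png

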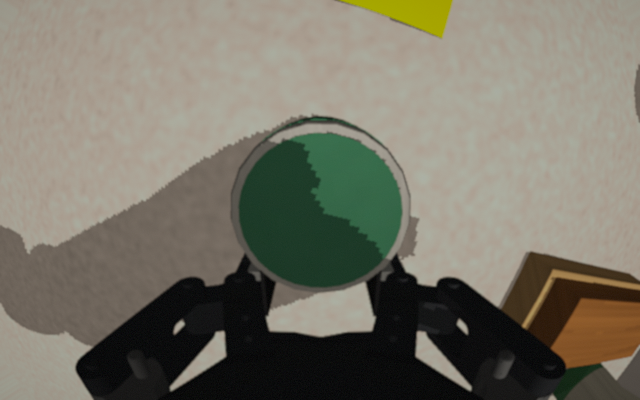

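```bash
python3 -m creep '[[[0,0,0.02,-0.0005,-0.006,0,0.044],[0,0.001,0.037,-0.001,-0.007,0,0.044],[0,0,0.037,-0.001,-0.007,0,0.044],[0,0,0.037,-0.001,-0.007,0,0.044],[0,0,0.037,-0.001,-0.007,0,0.044],[0,0,0.037,-0.001,-0.006,0,0.044],[0,0,0.037,-0.001,-0.005,0,0.044],[0,0,0.037,-0.001,-0.004,0,0.044],[0,0,0,0,-0.003,0,0.044]]]'
python3 -c "
from h import *
show((626,-225),86,2.5);tilt();wtin(cam('wrist','w11'));cam('top','t11');cam('side','s11')"
```

```text
t: 10.88
eef_pos: [0.453, 0.1612, 0.0874]
tool_rot: [0.002, 1.0, -0.015, -0.002]
contact_force: [0.8, -1.8, 0.8]
gripper_width: 0.511
t 10.88 p [453.  161.2  87.4] lean phi 1.7 tilt z [-0.0031 -0.0036 -1.    ] F [ 0.81 -1.77  0.79] g 43.7
tool shift mm [184.4 380.9   2.3] turnz 0.014
tilt fix turn xy [0.0036 0.003 ]
wtin fit [453.1 195.6] r 28.3 enc 453.1 195.6 28.6 ahead 33.7 side -0.9 area 19484
```

View pics/w11.png

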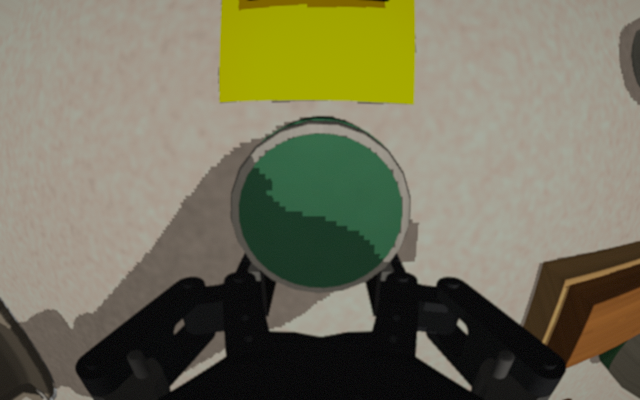

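View pics/t11.png

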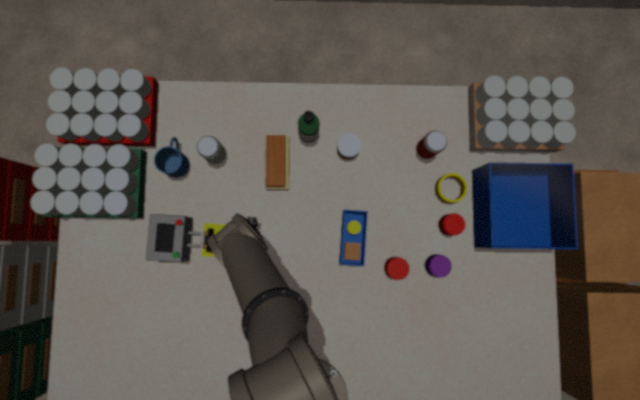

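The patch lies straight ahead. Its near corners are (220,102) and (414,104), and the black pad shows at the top of the picture.

```bash
python3 - <<'E'
from h import *
c=cam('wrist'); H=hsv(c)
P=wplane(c,[[220,102],[414,104]],0.0)*1000; print(P.round(1)); d=P[0]-P[1]; print('mid',P.mean(0).round(1),'edge ang',np.degrees(np.arctan2(P[1,1]-P[0,1],P[1,0]-P[0,0])))
m=cv2.inRange(H,(25,150,80),(35,255,255)); m[:12]=0; v,u=np.nonzero(m)
for r in (20,40,60,80,95):
    uu=u[v==r]; q=wplane(c,[[uu.min(),r],[uu.max()+1,r]],0)*1000; print(r,q[:,:2].round(1),q[:,:2].mean(0).round(1))
show((450,165),86,2.5)
E
```

```text
[[402.9 238.4   0. ]
 [502.3 234.4   0. ]]
mid [452.6 236.4   0. ] edge ang -2.266395847973197
20 [[404.6 282.4]
 [503.5 279.3]] [454.  280.8]
40 [[404.  271.3]
 [503.  268.2]] [453.5 269.7]
60 [[403.8 260.5]
 [502.6 257.4]] [453.2 259. ]
80 [[402.9 249.9]
 [502.4 246.9]] [452.6 248.4]
95 [[403.1 242. ]
 [501.7 239.1]] [452.4 240.5]
t 11.08 p [453.3 161.1  87.5] lean phi 1.61 tilt z [-0.0026 -0.0029 -1.    ] F [0.36 0.13 0.18] g 44.2
tool shift mm [-3.4 -3.8  1.5] turnz 0.016
```

```bash
python3 -m creep '[[[0.002,0.002,0.01,-0.0005,-0.005,0.0005,0.044],[0.001,0.001,0.005,-0.0005,-0.006,0,0.044],[0,0,0,-0.0005,-0.006,0,0.044],[0,0,0,0,-0.006,0,0.044],[0,0,0,0,-0.006,0,0.044],[0,0,0,0,-0.005,0,0.044],[0,0,0,0,-0.004,0,0.044],[0,0,0,0,-0.003,0,0.044]]]'
python3 -c "
from h import *
show((626,-225),86,2.3);tilt();wtin(cam('wrist','w12'))"
```

```text
t: 11.75
eef_pos: [0.4539, 0.204, 0.0868]
tool_rot: [0.001, 1.0, -0.023, 0.0]
contact_force: [0.1, -1.2, 1.4]
gripper_width: 0.514
t 11.75 p [453.9 204.   86.8] lean phi 2.61 tilt z [ 2.0e-04 -1.7e-03 -1.0e+00] F [ 0.15 -1.18  1.4 ] g 43.9
tool shift mm [191.4 420.7   1.6] turnz -0.005
tilt fix turn xy [ 0.0017 -0.0002]
wtin fit [454.8 238.4] r 28.3 enc 454.9 238.4 28.6 ahead 33.6 side -0.7 area 19670
```

View pics/w12.png

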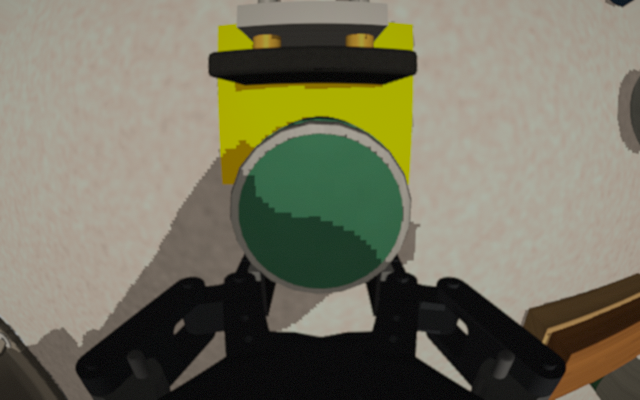

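```bash
python3 - <<'E'
from h import *
c=cam('wrist')
for r in ((210,55),(416,54),(210,74),(416,74),(240,82),(390,82)):
  print(r,[ (wplane(c,[r],z)[0,:2]*1000).round(1).tolist() for z in (.057,.007)])
show()
E
python3 - <<'E'
import cv2
a=cv2.imread('pics/w12.png')[0:140,180:460]; cv2.imwrite('pics/w12z.png',cv2.resize(a,(800,400),interpolation=cv2.INTER_CUBIC))
E
```

```text
(210, 55) [[421.5, 296.6], [403.7, 306.8]]
(416, 54) [[488.1, 293.5], [504.1, 302.2]]
(210, 74) [[421.2, 290.1], [403.3, 297.1]]
(416, 74) [[487.8, 286.7], [503.7, 292.1]]
(240, 82) [[431.3, 286.2], [418.5, 291.3]]
(390, 82) [[479.0, 283.9], [490.4, 287.8]]
t 11.85 p [454.  204.4  86.9] lean phi 2.57 tilt z [ 5.e-04 -9.e-04 -1.e+00] F [-0.32  0.17 -0.18] g 44.0
```

View pics/w12z.png

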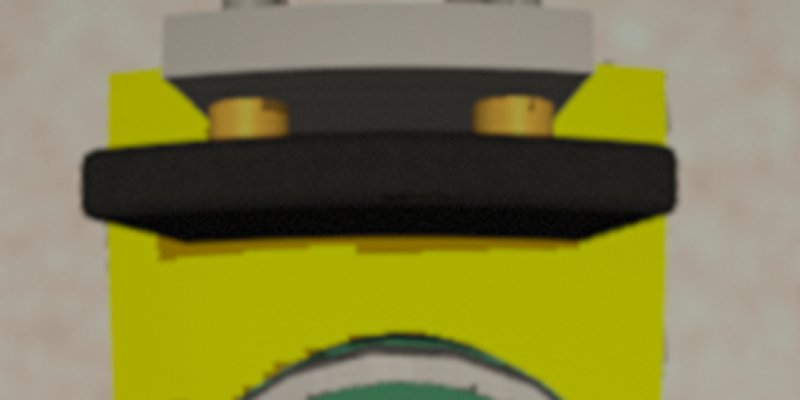

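```bash
python3 -m creep '[[[0,0,0,0,-0.003,0,0.044],[0,0,0,0,-0.003,0,0.044],[0,0,0,0,-0.003,0,0.044],[0,0,0,0,-0.002,0,0.044],[0,0,0,0,-0.001,0,0.044]]]'
python3 -c "
from h import *
show();tilt();wtin(cam('wrist'))"
python3 -m creep '[[[0,0,0,0,-0.001,0,0.044],[0,0,0,0,-0.001,0,0.044]]]'
python3 -c "
from h import *
show()"
```

```text
t: 12.27
eef_pos: [0.4544, 0.2162, 0.0866]
tool_rot: [0.001, 1.0, -0.023, -0.0]
contact_force: [-0.5, -2.1, 0.8]
gripper_width: 0.512
t 12.27 p [454.4 216.2  86.6] lean phi 2.64 tilt z [-3.0e-04 -2.4e-03 -1.0e+00] F [-0.52 -2.09  0.82] g 43.7
tilt fix turn xy [0.0024 0.0002]
wtin fit [455.2 250.5] r 28.3 enc 455.2 250.4 28.7 ahead 34.2 side -0.7 area 19724
t: 12.48
eef_pos: [0.4545, 0.2181, 0.0866]
tool_rot: [0.001, 1.0, -0.023, -0.0]
contact_force: [-0.1, -1.7, 0.8]
gripper_width: 0.517
t 12.48 p [454.5 218.1  86.6] lean phi 2.65 tilt z [-4.0e-04 -2.7e-03 -1.0e+00] F [-0.07 -1.65  0.78] g 44.2
```

```bash
for i in 1; do python3 -m creep '[[[0,0,0,0,-0.001,0,0.044]]]'; done; python3 -m creep '[[[0,0,0,0,-0.001,0,0.044]]]'; python3 -m creep '[[[0,0,0,0,-0.0005,0,0.044],[0,0,0,0,0,0,0.044]]]'; python3 -c "
from h import *
show()"
```

```text
t: 12.57
eef_pos: [0.4546, 0.219, 0.0866]
tool_rot: [0.001, 1.0, -0.023, -0.0]
contact_force: [-0.1, -1.6, 1.4]
gripper_width: 0.515
t: 12.65
eef_pos: [0.4546, 0.2199, 0.0866]
tool_rot: [0.002, 1.0, -0.023, -0.0]
contact_force: [-0.5, -1.2, 0.9]
gripper_width: 0.519
t: 12.82
eef_pos: [0.4546, 0.2205, 0.0866]
tool_rot: [0.002, 1.0, -0.023, -0.0]
contact_force: [-0.4, -2.4, 2.5]
gripper_width: 0.515
t 12.82 p [454.6 220.5  86.6] lean phi 2.68 tilt z [-6.0e-04 -3.2e-03 -1.0e+00] F [-0.41 -2.36  2.5 ] g 44.0
```

```bash
python3 -m creep '[[[0,0,0,0,-0.0005,0,0.044]]]'; python3 -m creep '[[[0,0,0,0,-0.0005,0,0.044]]]'; python3 -m creep '[[[0,0,0,0,-0.0005,0,0.044]]]'
```

```text
t: 12.9
eef_pos: [0.4546, 0.2207, 0.0866]
tool_rot: [0.002, 1.0, -0.023, -0.0]
contact_force: [-0.7, -3.1, 1.8]
gripper_width: 0.521
t: 12.98
eef_pos: [0.4547, 0.2208, 0.0866]
tool_rot: [0.002, 1.0, -0.024, -0.0]
contact_force: [-0.2, -3.0, 2.8]
gripper_width: 0.515
t: 13.07
eef_pos: [0.4546, 0.2208, 0.0865]
tool_rot: [0.003, 1.0, -0.024, -0.001]
contact_force: [1.0, -4.0, 2.7]
gripper_width: 0.517
```

```bash
python3 -m creep '[[[0,0,0,0,-0.001,0,0.044]]]'; python3 -m creep '[[[0,0,0,0,-0.001,0,0.044]]]';python3 -m creep '[[[0,0,0,0,-0.001,0,0.044]]]'
```

```text
t: 13.15
eef_pos: [0.4547, 0.2212, 0.0865]
tool_rot: [0.003, 1.0, -0.024, -0.001]
contact_force: [-1.6, -5.3, 3.0]
gripper_width: 0.516
t: 13.23
eef_pos: [0.4547, 0.2214, 0.0865]
tool_rot: [0.004, 1.0, -0.024, -0.001]
contact_force: [-0.8, -6.0, 4.8]
gripper_width: 0.512
t: 13.32
eef_pos: [0.4547, 0.2215, 0.0864]
tool_rot: [0.005, 1.0, -0.025, -0.001]
contact_force: [0.5, -6.8, 4.0]
gripper_width: 0.514
```

```bash
python3 -m creep '[[[0.001,0,0,0,-0.001,0,0.044]]]'; python3 -m creep '[[[0.001,0,0,0,-0.001,0,0.044]]]';python3 -c "
from h import *
show();tilt()"
```

```text
t: 13.4
eef_pos: [0.4547, 0.2216, 0.0864]
tool_rot: [0.005, 1.0, -0.025, -0.001]
contact_force: [0.0, -6.5, 5.1]
gripper_width: 0.519
t: 13.48
eef_pos: [0.4547, 0.2216, 0.0864]
tool_rot: [0.005, 1.0, -0.026, -0.002]
contact_force: [0.1, -7.3, 4.1]
gripper_width: 0.515
t 13.48 p [454.7 221.6  86.4] lean phi 2.92 tilt z [-0.0036 -0.0105 -0.9999] F [ 0.12 -7.27  4.07] g 44.0
tilt fix turn xy [0.0107 0.0031]
```

```bash
python3 -m creep '[[[0.002,0,0,0,-0.0012,0,0.044]]]'; python3 -m creep '[[[0.002,0,0,0,-0.0012,0,0.044]]]';python3 -m creep '[[[0.002,0,0,0,-0.0013,0,0.044]]]'
```

```text
t: 13.57
eef_pos: [0.4547, 0.2217, 0.0863]
tool_rot: [0.005, 1.0, -0.026, -0.002]
contact_force: [-0.4, -6.9, 4.7]
gripper_width: 0.515
t: 13.65
eef_pos: [0.4547, 0.2217, 0.0863]
tool_rot: [0.005, 1.0, -0.026, -0.002]
contact_force: [-0.6, -6.7, 5.5]
gripper_width: 0.516
t: 13.73
eef_pos: [0.4547, 0.2217, 0.0863]
tool_rot: [0.005, 1.0, -0.027, -0.003]
contact_force: [-0.3, -6.7, 5.2]
gripper_width: 0.516
```

```bash
python3 -m creep '[[[0.002,0,0,0,-0.0016,0,0.044]]]'; python3 -m creep '[[[0.002,0,0,0,-0.0016,0,0.044]]]';python3 -m creep '[[[0.002,0,0,0,-0.0018,0,0.044]]]'
```

```text
t: 13.82
eef_pos: [0.4547, 0.2219, 0.0862]
tool_rot: [0.006, 1.0, -0.027, -0.003]
contact_force: [-0.5, -8.5, 6.5]
gripper_width: 0.514
t: 13.9
eef_pos: [0.4547, 0.222, 0.0862]
tool_rot: [0.006, 1.0, -0.028, -0.003]
contact_force: [-0.4, -7.4, 5.3]
gripper_width: 0.516
t: 13.98
eef_pos: [0.4547, 0.222, 0.0861]
tool_rot: [0.006, 1.0, -0.028, -0.004]
contact_force: [-1.1, -8.7, 7.3]
gripper_width: 0.515
```

```bash
python3 -m creep '[[[0.002,0,0,0,-0.0014,-0.0005,0.044]]]'; python3 -m creep '[[[0.002,0,0,0,-0.0014,-0.0008,0.044]]]';python3 -m creep '[[[0.003,0,0,0,-0.0014,-0.001,0.044]]]';python3 -c "
from h import *
show();tilt();wtin(cam('wrist','w13'));c=cam('top','t13')"
```

```text
t: 14.07
eef_pos: [0.4545, 0.2221, 0.0864]
tool_rot: [0.006, 1.0, -0.029, -0.004]
contact_force: [-0.7, -5.2, -1.3]
gripper_width: 0.517
t: 14.15
eef_pos: [0.4542, 0.2222, 0.0867]
tool_rot: [0.006, 1.0, -0.029, -0.005]
contact_force: [0.6, -5.7, -2.9]
gripper_width: 0.51
t: 14.23
eef_pos: [0.454, 0.2222, 0.087]
tool_rot: [0.006, 1.0, -0.03, -0.005]
contact_force: [1.3, -5.5, -3.6]
gripper_width: 0.515
t 14.23 p [454.  222.2  87. ] lean phi 3.42 tilt z [-0.0113 -0.0118 -0.9999] F [ 1.33 -5.55 -3.63] g 44.0
tilt fix turn xy [0.0125 0.0106]
wtin fit [454.9 255.9] r 28.5 enc 455.0 255.9 28.8 ahead 33.7 side -1.1 area 19803
```

View pics/w13.png

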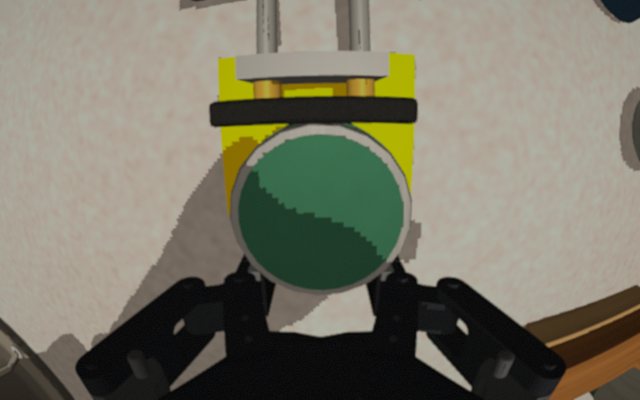

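View pics/t13.png

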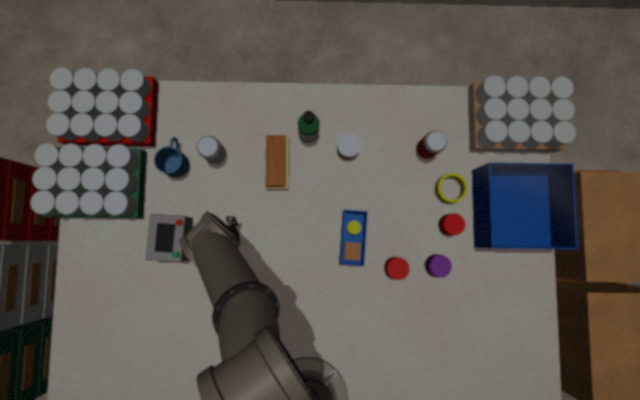

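```bash
python3 -m creep '[[[0.002,0.002,-0.002,0,-0.0014,0.0003,0.044]]]'; python3 -m creep '[[[0.002,0.002,-0.002,0,-0.0014,0.0002,0.044]]]';python3 -m creep '[[[0.003,0.002,-0.002,0,-0.0014,0,0.044]]]';python3 -c "
from h import *
show();tilt()"
```

```text
t: 14.42
eef_pos: [0.454, 0.2221, 0.0862]
tool_rot: [0.006, 1.0, -0.03, -0.005]
contact_force: [0.1, -5.7, 3.8]
gripper_width: 0.516
t: 14.5
eef_pos: [0.4541, 0.2222, 0.0858]
tool_rot: [0.006, 1.0, -0.029, -0.004]
contact_force: [-0.2, -7.2, 6.1]
gripper_width: 0.514
t: 14.58
eef_pos: [0.4541, 0.2222, 0.0856]
tool_rot: [0.006, 1.0, -0.029, -0.004]
contact_force: [-1.7, -7.9, 5.7]
gripper_width: 0.514
t 14.58 p [454.1 222.2  85.6] lean phi 3.31 tilt z [-0.0076 -0.0114 -0.9999] F [-1.66 -7.85  5.68] g 43.9
tilt fix turn xy [0.0118 0.0069]
```

```bash
python3 -m creep '[[[0.003,0.002,-0.002,0,-0.0018,-0.0004,0.044]]]'; python3 -m creep '[[[0.003,0.002,-0.002,0,-0.0018,-0.0003,0.044]]]';python3 -m creep '[[[0.003,0.002,-0.002,0,-0.002,-0.0003,0.044]]]';python3 -c "
from h import *
show();tilt()"
```

```text
t: 14.67
eef_pos: [0.454, 0.2224, 0.0857]
tool_rot: [0.006, 1.0, -0.029, -0.003]
contact_force: [-0.3, -6.2, 0.4]
gripper_width: 0.516
t: 14.75
eef_pos: [0.454, 0.2224, 0.0857]
tool_rot: [0.006, 1.0, -0.028, -0.003]
contact_force: [0.2, -8.4, 3.0]
gripper_width: 0.514
t: 14.83
eef_pos: [0.454, 0.2224, 0.0856]
tool_rot: [0.006, 1.0, -0.028, -0.002]
contact_force: [-0.2, -9.7, 2.8]
gripper_width: 0.513
t 14.83 p [454.  222.4  85.6] lean phi 3.22 tilt z [-0.0046 -0.0112 -0.9999] F [-0.19 -9.71  2.83] g 43.8
tilt fix turn xy [0.0114 0.004 ]
```

```bash
python3 -m creep '[[[0.003,0.001,-0.002,0,-0.002,-0.0004,0.044],[0.003,0.001,-0.001,0,-0.002,-0.0004,0.044]]]'; python3 -m creep '[[[0.003,0.001,-0.001,0,-0.002,-0.0004,0.044],[0.003,0.001,-0.001,0,-0.002,-0.0004,0.044]]]';python3 -c "
from h import *
show();tilt()"
```

```text
t: 15.0
eef_pos: [0.4539, 0.2224, 0.0857]
tool_rot: [0.006, 1.0, -0.028, -0.002]
contact_force: [0.7, -8.0, 1.7]
gripper_width: 0.516
t: 15.17
eef_pos: [0.4539, 0.2225, 0.0857]
tool_rot: [0.006, 1.0, -0.029, -0.002]
contact_force: [0.7, -7.9, 2.8]
gripper_width: 0.517
t 15.17 p [453.9 222.5  85.7] lean phi 3.33 tilt z [-0.005  -0.0116 -0.9999] F [ 0.7  -7.85  2.83] g 44.2
tilt fix turn xy [0.0119 0.0043]
```

```bash
python3 -m creep '[[[0.003,0.001,-0.002,0,-0.0024,-0.0004,0.044],[0.003,0.001,-0.002,0,-0.0024,-0.0004,0.044]]]'; python3 -m creep '[[[0.003,0.001,-0.002,0,-0.0025,-0.0004,0.044],[0.003,0.001,-0.002,0,-0.0025,-0.0004,0.044]]]';python3 -c "
from h import *
show();tilt()"
```

```text
t: 15.33
eef_pos: [0.454, 0.2227, 0.0857]
tool_rot: [0.006, 1.0, -0.029, -0.003]
contact_force: [0.6, -9.8, 4.8]
gripper_width: 0.513
t: 15.5
eef_pos: [0.454, 0.2228, 0.0857]
tool_rot: [0.007, 1.0, -0.029, -0.003]
contact_force: [-0.4, -9.5, 3.9]
gripper_width: 0.515
t 15.5 p [454.  222.8  85.7] lean phi 3.32 tilt z [-0.0063 -0.0146 -0.9999] F [-0.44 -9.51  3.88] g 44.0
tilt fix turn xy [0.015  0.0054]
```

```bash
python3 -m creep '[[[0.004,0.002,-0.002,0,-0.0028,-0.0005,0.044],[0.004,0.002,-0.002,0,-0.0028,-0.0005,0.044]]]'; python3 -m creep '[[[0.004,0.002,-0.002,0,-0.0028,-0.0005,0.044],[0.004,0.002,-0.002,0,-0.0028,-0.0005,0.044]]]';python3 -c "
from h import *
show();tilt()"
```

```text
t: 15.67
eef_pos: [0.4539, 0.223, 0.0857]
tool_rot: [0.008, 1.0, -0.029, -0.002]
contact_force: [0.7, -9.6, 3.1]
gripper_width: 0.519
t: 15.83
eef_pos: [0.4539, 0.2231, 0.0857]
tool_rot: [0.008, 1.0, -0.029, -0.002]
contact_force: [-0.3, -9.2, 2.8]
gripper_width: 0.52
t 15.83 p [453.9 223.1  85.7] lean phi 3.37 tilt z [-0.0045 -0.0161 -0.9999] F [-0.29 -9.19  2.84] g 44.4
tilt fix turn xy [0.0163 0.0036]
```

```bash
python3 -m creep '[[[0.004,0.001,-0.002,0,-0.003,-0.0005,0.044],[0.004,0.001,-0.002,0,-0.003,-0.0005,0.044]]]'; python3 -m creep '[[[0.004,0.001,-0.002,0,-0.003,-0.0005,0.044],[0.004,0.001,-0.002,0,-0.003,-0.0005,0.044],[0.004,0.001,-0.002,0,-0.003,-0.0005,0.044]]]';python3 -m creep '[[[0.004,0.001,-0.002,0,-0.003,-0.0005,0.044],[0.004,0.001,-0.002,0,-0.003,-0.0005,0.044],[0.004,0.001,-0.002,0,-0.003,-0.0005,0.044]]]';python3 - <<'E'
from h import *
show();tilt()
c=cam('top','t14'); a=np.load('pics/top0.npy',allow_pickle=True).item()
for k in (a['color'],c['color']): print([k[v-2:v+3,u-2:u+3].reshape(-1,3).max(0) for u,v in((180,222),(177,254))])
cv2.imwrite('pics/t14z.png',cv2.resize(np.hstack([a['color'][205:275,140:240],c['color'][205:275,140:240]])[:,:,::-1],(800,280),interpolation=cv2.INTER_CUBIC))
E
```

```text
t: 16.0
eef_pos: [0.4539, 0.2232, 0.0857]
tool_rot: [0.009, 1.0, -0.03, -0.003]
contact_force: [0.2, -10.3, 4.5]
gripper_width: 0.514
t: 16.25
eef_pos: [0.454, 0.2233, 0.0858]
tool_rot: [0.01, 0.999, -0.03, -0.003]
contact_force: [-0.7, -11.2, 3.6]
gripper_width: 0.517
t: 16.5
eef_pos: [0.454, 0.2235, 0.0858]
tool_rot: [0.011, 0.999, -0.031, -0.004]
contact_force: [0.2, -10.6, 3.9]
gripper_width: 0.517
t 16.5 p [454.  223.5  85.8] lean phi 3.52 tilt z [-0.0093 -0.0213 -0.9997] F [  0.21 -10.55   3.89] g 44.1
tilt fix turn xy [0.0218 0.008 ]
[array([118,  69,  70], dtype=uint8), array([74, 91, 73], dtype=uint8)]
[array([124,  71,  71], dtype=uint8), array([79, 96, 76], dtype=uint8)]
```

View pics/t14z.png

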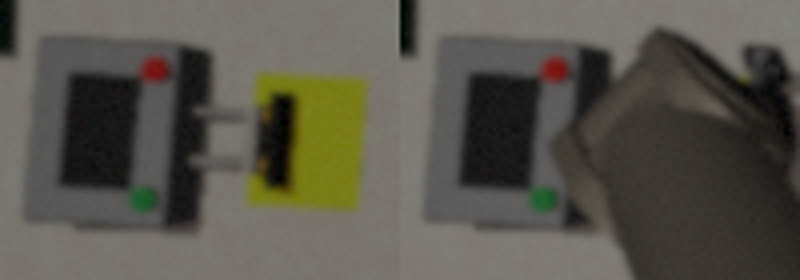

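```bash
python3 -m creep '[[[0.004,0.001,-0.003,0,-0.003,-0.0005,0.044],[0.004,0.001,-0.003,0,-0.003,-0.0005,0.044],[0.004,0.001,-0.003,0,-0.003,-0.0005,0.044]]]';python3 -m creep '[[[0.004,0.001,-0.003,0,-0.003,-0.0005,0.044],[0.004,0.001,-0.003,0,-0.003,-0.0005,0.044],[0.004,0.001,-0.003,0,-0.003,-0.0005,0.044]]]'; python3 - <<'E'
from h import *
show();tilt();wtin(cam('wrist','w15'));cam('side','s15')
E
```

```text
t: 16.8
eef_pos: [0.4541, 0.2236, 0.0858]
tool_rot: [0.012, 0.999, -0.03, -0.005]
contact_force: [0.5, -9.4, 4.0]
gripper_width: 0.517
t: 17.05
eef_pos: [0.4542, 0.2236, 0.0858]
tool_rot: [0.013, 0.999, -0.029, -0.006]
contact_force: [-0.6, -10.9, 3.7]
gripper_width: 0.516
t 17.05 p [454.2 223.6  85.8] lean phi 3.31 tilt z [-0.0127 -0.0252 -0.9996] F [ -0.61 -10.94   3.67] g 44.1
tilt fix turn xy [0.0259 0.0112]
wtin fit [455.  256.5] r 28.3 enc 455.0 256.5 28.6 ahead 32.9 side -1.1 area 19957
```

View pics/s15.png

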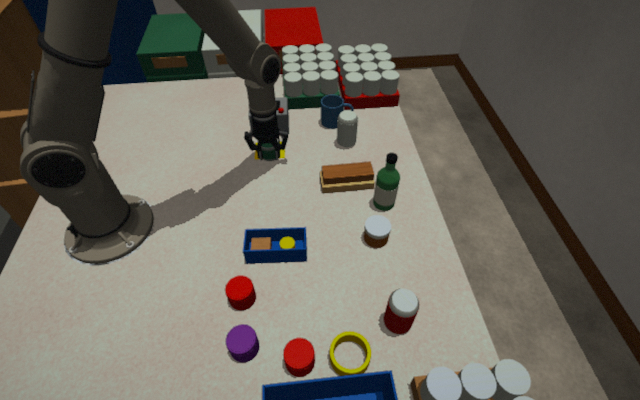

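View pics/w15.png

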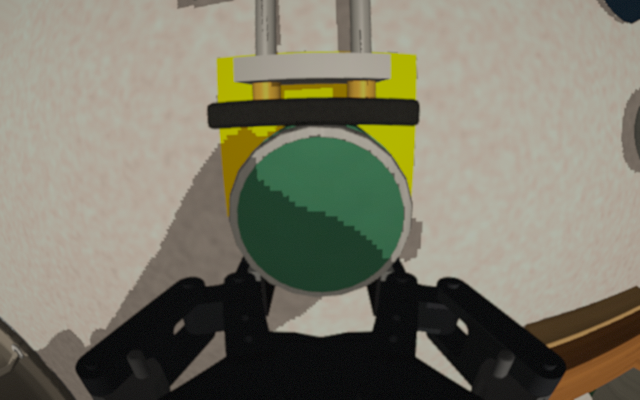

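```bash
python3 -m creep '[[[0.005,0.002,-0.002,0,-0.003,-0.0006,0.044],[0.005,0.002,-0.002,0,-0.003,-0.0006,0.044]]]';python3 -m creep '[[[0.005,0.002,-0.002,0,-0.003,-0.0006,0.044],[0.005,0.002,-0.002,0,-0.003,-0.0006,0.044],[0.005,0.002,-0.002,0,-0.003,-0.0006,0.044]]]'; python3 -m creep '[[[0.005,0.002,-0.002,0,-0.003,-0.0006,0.044],[0.005,0.002,-0.002,0,-0.003,-0.0006,0.044],[0.005,0.002,-0.002,0,-0.003,-0.0006,0.044]]]';  python3 - <<'E'
from h import *
show();tilt()
E
```

```text
t: 17.32
eef_pos: [0.4541, 0.2237, 0.0859]
tool_rot: [0.012, 0.999, -0.029, -0.006]
contact_force: [0.0, -9.4, 1.7]
gripper_width: 0.512
t: 17.57
eef_pos: [0.454, 0.2237, 0.0858]
tool_rot: [0.012, 0.999, -0.03, -0.005]
contact_force: [0.9, -9.8, 2.4]
gripper_width: 0.518
t: 17.82
eef_pos: [0.4539, 0.2236, 0.0858]
tool_rot: [0.012, 0.999, -0.031, -0.005]
contact_force: [-0.2, -10.2, 3.6]
gripper_width: 0.514
t 17.82 p [453.9 223.6  85.8] lean phi 3.5 tilt z [-0.0098 -0.0228 -0.9997] F [ -0.17 -10.23   3.58] g 43.9
tilt fix turn xy [0.0234 0.0084]
```

```bash
python3 -m creep '[[[0,0,0,0,0.002,0,0.044],[0,0,0,0,0.003,-0.0003,0.044],[0.004,0.002,0,0,0.004,-0.0005,0.044],[0.004,0.002,0,0,0.006,-0.0005,0.044],[0.004,0.002,0,0,0.008,-0.0005,0.044],[0.004,0.002,0,0,0.01,0,0.044],[0,0,0,0,0.01,0,0.044],[0,0,0,0,0.01,0,0.044],[0,0,0,0,0.005,0,0.044],[0,0,0,0,0,0,0.044]]]';  python3 - <<'E'
from h import *
show();tilt();wtin(cam('wrist','w16'))
E
```

```text
t: 18.65
eef_pos: [0.4501, 0.1622, 0.0884]
tool_rot: [0.0, 1.0, -0.03, 0.001]
contact_force: [0.6, 1.1, 0.7]
gripper_width: 0.514
t 18.65 p [450.1 162.2  88.4] lean phi 3.43 tilt z [ 2.1e-03 -9.0e-04 -1.0e+00] F [0.56 1.08 0.72] g 43.9
tilt fix turn xy [ 0.0008 -0.0022]
wtin fit [454.6 251. ] r 26.2 enc 454.8 254.5 28.7 ahead 88.5 side -0.9 area 19127
```

View pics/w16.png

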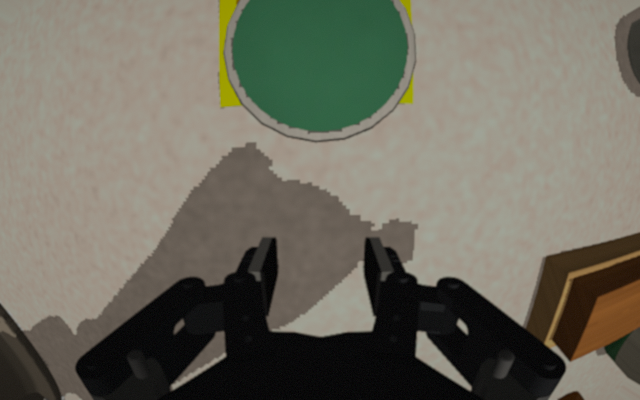

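The fingers are clear. The tin stands alone, centred at about (320,50) in front of the pad. Next I lift away and verify from above.

```bash
python3 -m creep '[[[0,0,0,0,0.008,-0.008,0.044],[0,0,0,0,0.012,-0.012,0.044],[0,0,0,0,0.015,-0.015,0.044],[0,0,0,0,0.02,-0.02,0.044],[0,0,0,0,0.02,-0.02,0.044],[0,0,0,0,0.02,-0.02,0.044],[0,0,0,0,0.02,-0.02,0.044],[0,0,0,0,0.02,-0.02,0.044],[0,0,0,0,0.015,-0.015,0.044],[0,0,0,0,0.008,-0.008,0.044],[0,0,0,0,0,0,0.044],[0,0,0,0,0,0,0.044]]]';  python3 - <<'E'
from h import *
show();cam('wrist','w17');c=cam('top','t17');cam('side','s17')
P=cloud(c);z=P[...,2]
m=(abs(P[...,0]-.455)<.05)&(P[...,1]>.2)&(P[...,1]<.282)&(z>.045)&(z<.075);t=P[m];print(len(t),t.mean(0) if len(t) else '',cv2.minEnclosingCircle((t[:,:2]*1000).astype(np.float32)))
E
```

```text
t: 19.7
eef_pos: [0.4398, -0.0014, 0.2592]
tool_rot: [-0.001, 1.0, -0.025, 0.003]
contact_force: [0.2, 0.8, -0.2]
gripper_width: 0.514
t 19.7 p [439.8  -1.4 259.2] lean phi 2.92 tilt z [ 0.0066  0.001  -1.    ] F [ 0.24  0.82 -0.2 ] g 43.9
415 [0.45566819 0.25186109 0.05691078] ((455.66162109375, 253.36264038085938), 33.044281005859375)
```

View pics/t17.png

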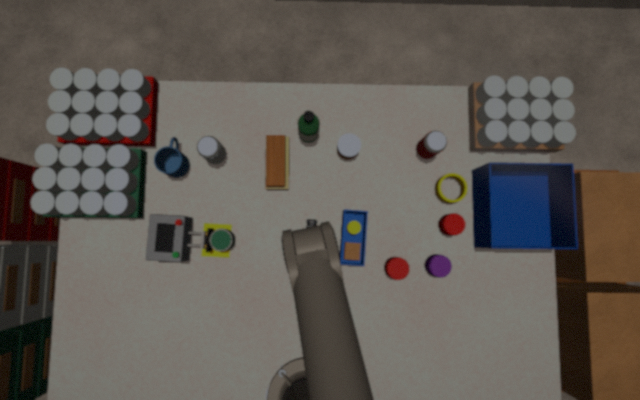

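View pics/w17.png

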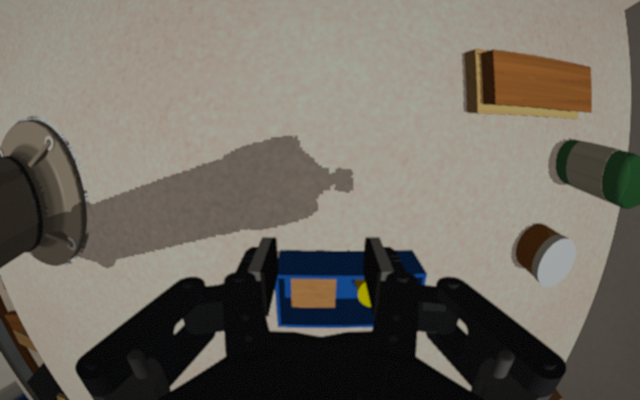

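View pics/s17.png

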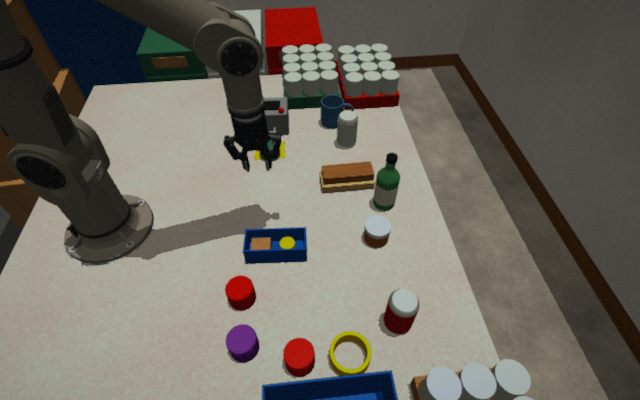

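The tin stands upright on the yellow patch at (219,240) in the top view, next to the pad. Everything else is where it was. One last check on whether the lamps or display changed.

```bash
python3 - <<'E'
import cv2,numpy as np
a=cv2.imread('pics/top0.png');b=cv2.imread('pics/t17.png')
x=np.hstack([a[205:275,140:240],b[205:275,140:240]]);cv2.imwrite('pics/cmp17.png',cv2.resize(x,(800,280),interpolation=cv2.INTER_CUBIC))
d=cv2.absdiff(a,b).max(2); print([(int(d[v-3:v+4,u-3:u+4].max())) for u,v in((180,222),(177,254),(165,238))])
# others unmoved?
for n,(u,v) in dict(jar=(349,146),off=(277,162),bin=(353,215),mug=(170,159),silver=(209,148),soap=(308,126),redcan=(432,144),tape=(452,187),red1=(453,224),red2=(397,268),purple=(438,266)).items(): print(n,round(float(d[v-14:v+15,u-14:u+15].mean()),1),end=' ')
E
```

```text
[9, 6, 11]
jar 3.4 off 3.4 bin 3.7 mug 4.2 silver 3.2 soap 3.8 redcan 3.8 tape 3.9 red1 4.2 red2 3.9 purple 3.6
```

View pics/cmp17.png

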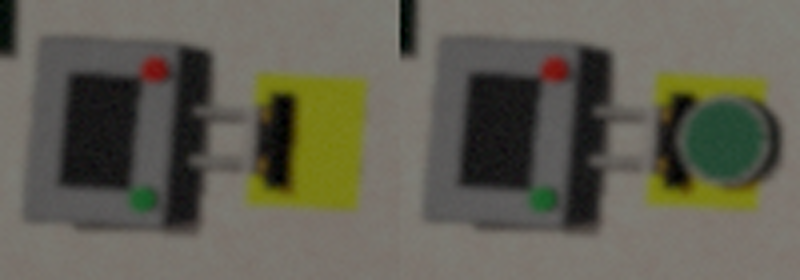

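```bash
python3 -c "
from station import hand_in; print(hand_in())"
```

```text
the job is handed in; nothing more can be done
None
```

I slid the green tin between the bin and the jar and past the offcuts, then pushed it square against the middle of the counter's pad. It was cradled between two fingertips 44 mm apart the whole way. I pressed it there, backed straight off, lifted clear and handed in at about 20 s of the 72 s allowed.

**Press:** the wrist read 9.2 to 11.2 N of push for about 2.5 s, and no sampled reading was higher. Taking off the tin's sliding friction, I put the pad force at about 7 to 10 N. The fingers also pressed down on the tin by up to about 7 N while I was building up the press. I trimmed that to about 2 to 4 N for the hold.

**Final position:** the tin stands upright on the yellow patch at about x = 455 mm, y = 253 mm. That is within about 1 mm of the pad's centre line. I saw no change in the top view for any other object except the tin, and the arm was touching nothing.

**Not confirmed:** the counter's lamps and display did not visibly change in the camera view, so the count itself rests on the force readings. The pad force is also an estimate, because friction under the tin was not known exactly.

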